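# Pack the tasting box in layers

## Robot

A 7-joint arm with a two-finger parallel gripper is mounted at the origin on the work surface. World frame = base frame: x ahead of the robot, y to its left, z up, the work surface at z = 0. Lengths are in m, angles in rad, forces in N, time in s.
With the tool pointing down it reaches from about 0.4 to 0.85 m from the base axis. Payload 10.4 kg.
Tool frame: the origin (TCP) lies between the finger pads; the fingertips stand 14 mm ahead of it and the grasp point (between the pads) lies 5 mm behind it; z points along the fingers, y is the direction in which the jaws open and shut (so a half turn about z gives the same grasp; the last joint's range is limited). The gripper opens to 85 mm and grips with 20 to 120 N. Pads are 22 mm wide; open, the fingers measure 114 mm over their backs; the gripper's body (76 mm by 85 mm) begins 54 mm behind the grasp point. The pads swing forward as they close: fully open they stand 13 mm farther back than shut.
Start: joints at [-1.306, 0.332, -0.065, 1.46, 0.022, 1.35, -0.088], TCP at [0.177, 0.599, 0.207] pointing down, gripper open.
Joint ranges: [-2.6, 2.6], [-0.5, 2.12], [-1.47, 1.34], [0.16, 2.42], [-1.27, 4.41], [0.06, 2.06], [-2.6, 2.6]. Speed limits (rad/s): [2.22, 2.22, 2.79, 2.79, 3.14, 3.14, 3.14].

## Interface

Orientations are given as a unit quaternion [x, y, z, w].
In Python, from cell import arm gives the robot as it stands.
- The arm moves only by the shell command python3 -m crank 'ROWS' [FORCE]. ROWS is JSON, a list of rows, each a list of 5 numbers: the shift along the tool's x, y, z in m, then the turn about the tool's z in rad, then the finger opening in m, from 0 to 0.0854. A call has exactly 10 rows; each row is the pose to reach, as a shift and turn from the pose commanded when the call began, along the tool's axes at that moment; what a row does not reach only later rows make up. A row lasts 1/10 s, in which the tool goes at most 50 mm and 8.59 degrees, less where a joint would pass 70% of its speed; a pose out of reach is approached as far as the arm can. A call with a gripper value outside its range is refused whole. The fingers move at their own pace and stop on an object; FORCE is the grip in N (left out, the last holds). Time passes only in rows, so rows that repeat a pose let the fingers close, or fill a call up. It gives the time, the measured TCP pose, the force and the opening at its end, in the units of the state.
- arm.sense(): the state, without advancing time (a new reading comes with each control period).
- arm.snapshot(name): name is "scene" or "top" or "wrist"; returns the picture (400x640x3 uint8, red, green, blue); there is no depth.
- arm.calibration(name): a dict with "fx", "fy", "cx", "cy" (pixels), "R" (3x3) and "t" (3): a world point X has camera coordinates R X + t. Camera axes: x right, y down, z forward; pixel columns grow to the right and rows downward; lengths in m; the calibration is good to about 2 mm. The wrist camera is an equidistant fisheye: a pixel r from the principal point sees the ray r / f radians off the axis. A picture is of the moment at which its call begins: read the wrist's pose just before it. calibration takes no time and is no camera call; for the wrist camera it gives the pose at the moment of the call.
- arm.job_done(): hands the job in, once; it reports no verdict.
The state is a dict: "t": time; "qpos": joint angles; "qd": joint speeds; "effort": joint torques, N m; "tcp_pos": TCP position; "tcp_rot": TCP orientation; "force": force on the tool from outside, world axes, zero at the start; "ft_torque": the same for the moment, N m; "gripper_width": finger opening in m.
Only numpy, scipy, OpenCV 4.12 (cv2) and the standard library are available. Lean on these libraries where they do the work, as an engineer would, in place of code of your own. Each camera call takes 0.05 s, during which the arm holds its last target. There are 200 camera calls.

## Task

Pack the wooden tasting box in layers: first set each of the three bean-curd pieces down flat in the middle of the pad in the box that shows its own shape and colour, turned as the shape is drawn. Then lay the green divider level on the box's corner posts, and last stand the red-lidded tub upright on the divider, in the middle of the red ring.

Things in the scene. Friction and masses are not known exactly. Their poses are not given: they have to be found in the camera images.
- block_mid (a point): Brown smoked bean-curd block, firm, square, 46 x 46 mm seen from above and 38 mm high; loose, about 90 g. The point is its centre, 19 mm above its underside. x and y axes run square to its sides, z up. It belongs on the pad with the brown square.
- bar_mid (a point): Golden-yellow bean-curd bar, firm, 54 mm long (its x axis), 30 mm wide (y) and 38 mm high (z); loose, about 70 g. The point is its centre, 19 mm above its underside. It belongs on the pad with the yellow rectangle, either way round.
- cake_mid (a point): Very dark brown round bean-curd cake, firm, 47 mm in diameter and 38 mm high, standing on its flat side; loose, about 80 g. The point is its centre, 19 mm above its underside; z up. It belongs on the pad with the dark disc.
- tub_mid (a point): Closed white plastic sauce tub with a red lid, 45 mm in diameter (the lid 48 mm), 44 mm high; loose, about 80 g. The point is its centre, 22 mm above its underside; z up. It belongs in the red ring on the divider.
- divider_grip (a point): Green divider plate, 204 mm long (x axis) x 128 mm wide (y axis) x 5 mm thick, loose, about 180 g, lying flat on the table. In its middle stands a wooden grip bar 40 mm long (along x), 14 mm thick (along y), reaching from the plate 42 mm up. The point is in the middle of that bar, 26 mm above the plate's underside and 21 mm above its upper face; z up. In the box it may lie either way round: it has 6 mm of play on every side.
- ring (a point): Centre of the red ring (60 mm across, drawn on the divider's upper face) where the tub goes; it is on the upper face, 64 mm along the divider's +x from its middle, and moves with the divider.
- box: Open wooden packing box, fixed to the table. Outside 232 mm long (x axis) x 156 mm wide (y axis) x 66 mm high; inside 216 x 140 mm, walls 8 mm, floor 8 mm. A post 18 x 18 mm stands in each inner corner; the post tops, on which the divider rests, are 54 mm above the table and 12 mm below the rim. The origin is the centre of its underside, on the table. The three pads lie on its floor in a row along its x axis, at -70, 0 and +70 mm, in any order.
- pad_square: White pad with a brown square, 66 mm (along the box's x) x 90 mm, 2 mm thick, fixed on the box floor; the place of the brown block. The origin is the centre of its underside, 8 mm above the table; axes as the box's.
- pad_bar: White pad with a yellow rectangle whose long side lies along the box's x axis; same size (66 x 90 x 2 mm), origin and axes as the square's pad. The place of the yellow bar.
- pad_round: White pad with a very dark brown disc; same size (66 x 90 x 2 mm), origin and axes as the square's pad. The place of the round cake.
Things that resemble listed ones, but are neither listed nor needed, are in the scene too. Leave any pink look-alike of the part that bears divider_grip alone. Leave any turquoise look-alike of the part that bears bar_mid alone.

How it is judged:
By the outcome, as a careful person would: the job done as asked, in the order asked, and still so for the second after the job is handed in, with the robot touching nothing.
It also fails if it takes over 134 s, if anything falls off the work surface, if the arm or the gripper's body presses on something with over 40 N, if the wrist force passes 120 N, or if a joint passes its speed limit or range.

## Working session

There is one attempt and no reset: what is moved stays moved. The work goes in short steps, Python scripts to look and compute and a shell command to move; the robot and the scene stay as the last step left them, time stands still between calls to the robot, and variables do not carry over. Pictures are saved under pics/ and viewed, about 12 in all and at most 16, crops included, and the job is handed in when it is done.

```bash
mkdir -p pics; ls; python3 - <<'E'
from cell import arm
import cv2
s=arm.sense(); print({k:s[k] for k in('t','tcp_pos','tcp_rot','gripper_width','force')})
for n in('scene','top'):
    cv2.imwrite(f'pics/{n}0.png',arm.snapshot(n)[:,:,::-1]); print(n,arm.calibration(n))
E
```

```text
pics
{'t': 0.0, 'tcp_pos': array([0.17731077, 0.59889322, 0.20628554]), 'tcp_rot': array([ 1.43371381e-01,  9.89668694e-01, -7.22325733e-04, -4.68563047e-05]), 'gripper_width': 0.08567660175419323, 'force': array([ 0.45083733, -1.24406942,  0.41593077])}
scene {'fx': 494.5999234567482, 'fy': 494.5999234567482, 'cx': 315.5476920236276, 'cy': 198.0739845679581, 'R': array([[ 0.24800239,  0.96859736, -0.01771941],
       [ 0.79472816, -0.21387601, -0.56803539],
       [-0.55398733,  0.12679202, -0.82281336]]), 't': array([-0.15205696, -0.33447865,  1.79506406])}
top {'fx': 373.08184450689083, 'fy': 373.08184450689083, 'cx': 324.56787467598224, 'cy': 199.76892491736743, 'R': array([[ 0.00530435, -0.99989727,  0.01331597],
       [-0.98863231, -0.00724457, -0.15017881],
       [ 0.15025985, -0.01236799, -0.98856917]]), 't': array([0.02971619, 0.45414077, 0.91540215])}
```

View pics/top0.png

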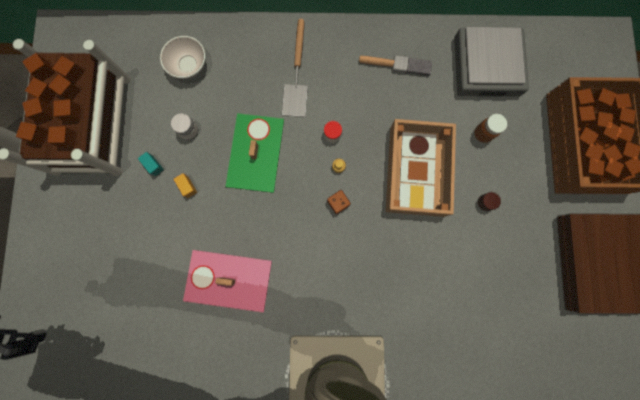

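View pics/scene0.png

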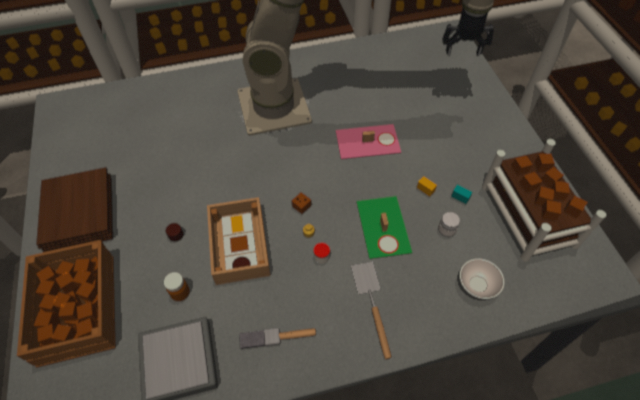

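Top view: red tub (333,131), brown block (338,202), dark cake (489,201), golden bar (184,185) with the turquoise look-alike at (150,164), green divider (255,152) with the pink look-alike at (228,281), and the box at (423,167). The small yellow thing at (339,166) and the jars are clutter. I'll confirm this in enlarged crops.

```bash
python3 - <<'E'
import cv2,numpy as np
i=cv2.imread('pics/top0.png')
a=cv2.resize(i[105:225,140:300],None,fx=5,fy=5,interpolation=cv2.INTER_CUBIC)[:, :800]
b=cv2.resize(i[110:220,315:515],None,fx=4,fy=4,interpolation=cv2.INTER_CUBIC)
cv2.imwrite('pics/a.png',a);cv2.imwrite('pics/b.png',b)
E
```

```text
(no output)
```

View pics/a.png

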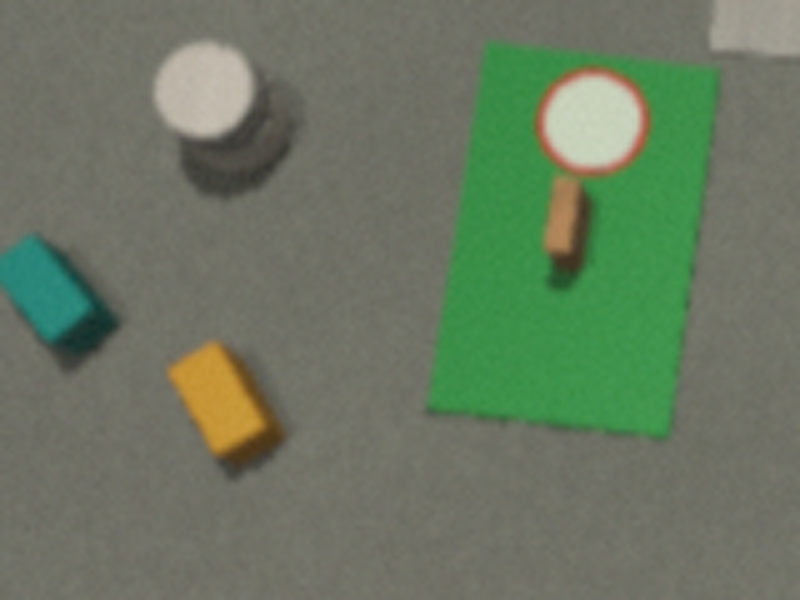

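View pics/b.png

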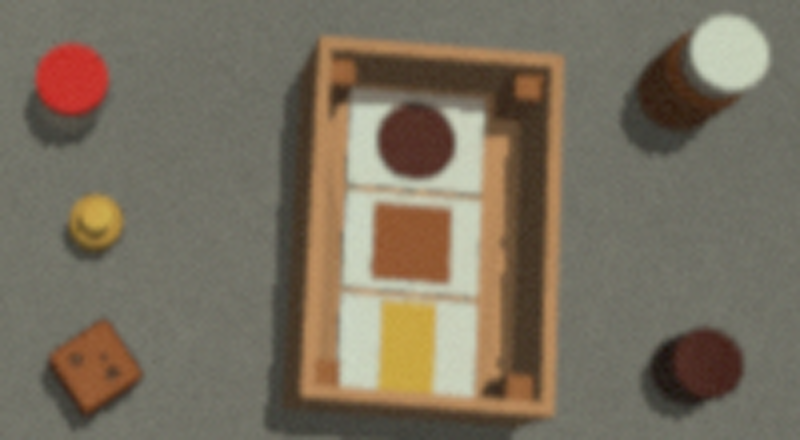

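Enlarged crops:
- The golden bar (top face centred near crop a 220,400) is the one wanted; the turquoise one (50,290) is the look-alike.
- The green divider has its ring at (593,122) and its grip near (565,215).
- The red-lidded tub is at crop b (72,79), the block at (97,367) and the cake at (708,364). The tall white-lidded jars are clutter.
- The pads from the far end to the near end are disc, square, bar.

```bash
cat >h.py <<'E'
import numpy as np, cv2
from scipy.spatial.transform import Rotation as Ro
from cell import arm
def ray(cal,uv,fish=False):
    p=(np.array(uv,float)-[cal['cx'],cal['cy']])/[cal['fx'],cal['fy']]
    if fish:
        r=np.linalg.norm(p); d=np.array([*(p/max(r,1e-9)*np.sin(r)),np.cos(r)])
    else: d=np.array([*p,1])
    R=np.array(cal['R']); return -R.T@np.array(cal['t']), R.T@d
def world(cal,uv,z,fish=False):
    o,d=ray(cal,uv,fish); return (o+d*(z-o[2])/d[2])[:2]
def go(x,y,z,yaw):
    """tool-frame shift and turn to put TCP at xyz with jaw axis (tool y) at world angle yaw (mod pi), deg"""
    s=arm.sense(); R=Ro.from_quat(s['tcp_rot']).as_matrix()
    d=R.T@(np.array([x,y,z])-s['tcp_pos']); cur=np.arctan2(R[1,1],R[0,1])
    t=(cur-np.radians(yaw)+np.pi/2)%np.pi-np.pi/2  # tool z down: +turn lowers world yaw
    print('shift',d.round(4),'turn',round(t,3),'q7',s['qpos'][6].round(2),'t',s['t'])
E
python3 - <<'E'
from h import *
c=arm.calibration('top')
A=lambda p:((np.array(p)+.5)/5-.5+[140,105]); B=lambda p:((np.array(p)+.5)/4-.5+[315,110])
def poly(n,f,ps,z):
    w=np.array([world(c,f(p),z) for p in ps]); e=[w[(i+1)%len(w)]-w[i] for i in range(len(w))]
    print(n,w.mean(0).round(4),[ (round(float(np.hypot(*v)),3),round(float(np.degrees(np.arctan2(v[1],v[0]))),1)) for v in e] if len(w)>1 else '')
poly('bar',A,[(170,371),(215,342),(270,418),(222,457)],.038)
poly('div',A,[(487,43),(719,70),(667,437),(429,409)],.005)
poly('grip',A,[(557,178),(583,180),(570,258),(545,250)],.047)
poly('ring',A,[(593,122)],.005)
poly('tub',B,[(72,79)],.044)
poly('yel',B,[(97,222)],.03)
poly('block',B,[(105,320),(142,372),(88,413),(51,367)],.038)
poly('cake',B,[(708,364)],.038)
poly('box',B,[(320,37),(564,57),(553,415),(301,397)],.066)
poly('disc',B,[(416,139)],.01);poly('sq',B,[(411,243)],.01);poly('rect',B,[(408,346)],.01)
E
```

```text
bar [0.4913 0.391 ] [(0.027, -55.0), (0.049, -142.4), (0.031, 131.3), (0.053, 33.4)]
div [0.586  0.2192] [(0.127, -96.3), (0.203, 173.5), (0.126, 83.6), (0.203, -6.3)]
grip [0.5849 0.2181] [(0.013, -94.0), (0.042, 172.7), (0.013, 72.4), (0.038, -7.1)]
ring [0.65   0.2121] 
tub [0.6372 0.0128] 
yel [ 0.5457 -0.0041] 
block [ 0.4489 -0.0033] [(0.041, -144.9), (0.043, 127.6), (0.037, 38.8), (0.046, -48.3)]
cake [ 0.4543 -0.3932] 
box [ 0.5379 -0.2136] [(0.156, -94.3), (0.23, 175.6), (0.155, 86.3), (0.232, -4.2)]
disc [ 0.6096 -0.219 ] 
sq [ 0.5382 -0.2133] 
rect [ 0.469  -0.2091]
```

```bash
python3 -c "
from h import *
go(.4913,.391,.15,125)"
```

```text
shift [-0.3601 -0.1102  0.0566] turn -0.899 q7 -0.09 t 0.1
```

```bash
python3 -m crank '[[-0.06,-0.02,0.01,-0.15,0.085],[-0.12,-0.037,0.019,-0.3,0.085],[-0.18,-0.055,0.028,-0.45,0.085],[-0.24,-0.073,0.038,-0.6,0.085],[-0.3,-0.092,0.047,-0.75,0.085],[-0.33,-0.1,0.052,-0.9,0.085],[-0.36,-0.11,0.057,-0.9,0.085],[-0.36,-0.11,0.057,-0.9,0.085],[-0.36,-0.11,0.057,-0.9,0.085],[-0.36,-0.11,0.057,-0.9,0.085]]'; python3 - <<'E'
from h import *
s=arm.sense();c=arm.calibration('wrist');i=arm.snapshot('wrist')
cv2.imwrite('pics/w1.png',i[:,:,::-1]); print(s['tcp_pos'],s['t'],s['force']); print(c)
go(.4913,.391,.022,125)
E
```

```text
t: 1.1
tcp_pos: [0.492, 0.3904, 0.1493]
tcp_rot: [-0.3, 0.954, -0.0, -0.001]
force: [-1.2, 0.8, -0.1]
gripper_width: 0.0854
[0.49195398 0.39043137 0.14932883] 1.1 [-1.16531594  0.84657507 -0.11978251]
{'fx': 309.70691628693146, 'fy': 309.70691628693146, 'cx': 320.0190632043574, 'cy': 199.14396327620847, 'R': array([[-5.72459576e-01,  8.19932929e-01,  1.61538175e-04],
       [ 7.82712411e-01,  5.46414302e-01,  2.97981027e-01],
       [ 2.44236189e-01,  1.70708530e-01, -9.54571779e-01]]), 't': array([-0.03828461, -0.62021594,  0.13790871])}
shift [ 0.     -0.0011  0.1277] turn 0.001 q7 1.44 t 1.15
```

View pics/w1.png

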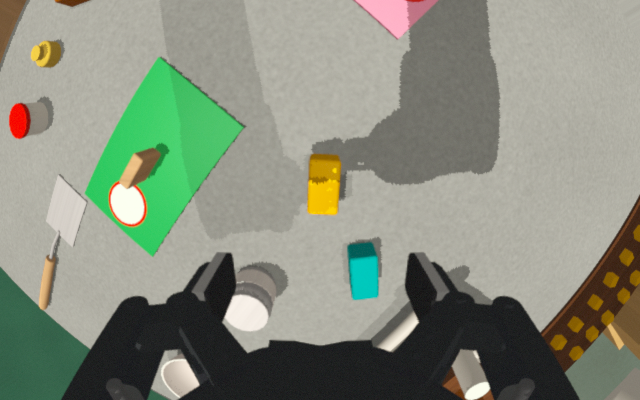

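```bash
cat >wm.py <<'E'
from h import *
def grab(name,crop=None,k=1):
    s=arm.sense();c=arm.calibration('wrist');i=arm.snapshot('wrist')[:,:,::-1]
    np.save('cal.npy',c,allow_pickle=True)
    if crop: x0,y0,x1,y1=crop; i=cv2.resize(i[y0:y1,x0:x1],None,fx=k,fy=k,interpolation=cv2.INTER_CUBIC)
    cv2.imwrite(f'pics/{name}.png',i); print(s['tcp_pos'].round(4),s['t'],s['gripper_width'])
    return c
def wp(n,c,ps,z):
    w=np.array([world(c,p,z,True) for p in ps]); 
    print(n,w.mean(0).round(4),[(round(float(np.hypot(*v)),4),round(float(np.degrees(np.arctan2(v[1],v[0]))),1)) for v in np.roll(w,-1,0)-w])
E
python3 - <<'E'
from wm import *
c=arm.calibration('wrist'); print('cam',-c['R'].T@c['t'])
wp('bar',c,[(309,155),(340,155),(338,214),(308,214)],.038)
wp('bartop?',c,[(309,155),(340,155),(338,206),(308,206)],.038)
wp('block?',c,[(245,325)],.06)
def proj(X):
    p=c['R']@X+c['t']; th=np.arccos(p[2]/np.linalg.norm(p)); d=p[:2]/np.linalg.norm(p[:2])*th*c['fx']; return (d+[c['cx'],c['cy']]).round(1)
a=np.radians(35);u=np.array([np.cos(a),np.sin(a),0]);v=np.array([-np.sin(a),np.cos(a),0])
for z in(.038,0):
  print(z,[proj(np.array([.4913,.391,z])+i*.027*u+j*.015*v) for i,j in((-1,-1),(-1,1),(1,1),(1,-1))])
E
```

```text
cam [0.42877592 0.34794612 0.31678766]
bar [0.4869 0.3933] [(0.0282, 125.1), (0.057, 34.1), (0.0288, -55.0), (0.057, -146.4)]
bartop? [0.4836 0.391 ] [(0.0282, 125.1), (0.0489, 33.8), (0.0285, -54.9), (0.0489, -146.6)]
block? [0.6589 0.4099] [(0.0, 0.0)]
0.038 [array([302.6, 159.1]), array([335.5, 159.1]), array([334.6, 214.8]), array([303.4, 214.8])]
0 [array([304.6, 152.8]), array([333.6, 152.8]), array([333. , 202.6]), array([305.1, 202.6])]
```

The wrist view shows the golden bar at columns 308-340 and rows 155-214, between the fingers' lines. The turquoise bar (363,270) and the jar (250,305) stay clear. It shifts the bar about 3 mm from my first estimate.

```bash
python3 -c "
from h import *
go(.4893,.3937,.022,124.5)"
```

```text
shift [1.000e-04 2.200e-03 1.277e-01] turn 0.01 q7 1.44 t 1.15
```

```bash
python3 -m crank '[[0,0.002,0.03,0.01,0.085],[0,0.002,0.06,0.01,0.085],[0,0.002,0.09,0.01,0.085],[0,0.002,0.11,0.01,0.085],[0,0.002,0.12,0.01,0.085],[0,0.002,0.127,0.01,0.085],[0,0.002,0.127,0.01,0.085],[0,0.002,0.127,0.01,0.02],[0,0.002,0.127,0.01,0.02],[0,0.002,0.127,0.01,0.02]]' 40;
python3 -m crank '[[0,0,0,0,0.02],[0,0,0,0,0.02],[0,0,0,0,0.02],[0,0,0,0,0.02],[0,0,-0.03,0,0.02],[0,0,-0.06,0,0.02],[0,0,-0.1,0,0.02],[0,0,-0.13,0,0.02],[0,0,-0.13,0,0.02],[0,0,-0.13,0,0.02]]';
python3 -c "
from h import *
go(.4685,-.2084,.15,85.7)"
```

```text
t: 2.15
tcp_pos: [0.4906, 0.3937, 0.024]
tcp_rot: [-0.297, 0.955, 0.0, 0.001]
force: [-0.2, 0.9, -0.2]
gripper_width: 0.0436
t: 3.15
tcp_pos: [0.4905, 0.3935, 0.1536]
tcp_rot: [-0.297, 0.955, 0.0, 0.001]
force: [-0.4, 0.2, -0.3]
gripper_width: 0.0203
shift [ 0.359  -0.4836  0.003 ] turn 0.677 q7 1.43 t 3.15
```

```bash
python3 -c "
from wm import *
grab('w2')"
```

```text
[0.4905 0.3935 0.1536] 3.15 0.020258615719062498
```

View pics/w2.png

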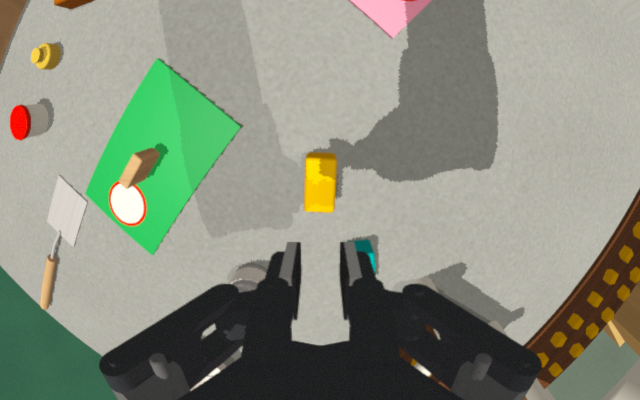

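The fingers closed past the bar's 30 mm and it is still on the table, centred at (321,183), so it was not held. I'll regrip lower with a full-close command and more force, and check the width before lifting.

```bash
python3 -m crank '[[0,0,0,0,0.085],[0,0,0,0,0.085],[0,0,0.03,0,0.085],[0,0,0.06,0,0.085],[0,0,0.09,0,0.085],[0,0,0.11,0,0.085],[0,0,0.125,0,0.085],[0,0,0.135,0,0.085],[0,0,0.135,0,0.085],[0,0,0.135,0,0]]' 80;
python3 -m crank '[[0,0,0,0,0],[0,0,0,0,0],[0,0,0,0,0],[0,0,0,0,0],[0,0,0,0,0],[0,0,0,0,0],[0,0,0,0,0],[0,0,0,0,0],[0,0,0,0,0],[0,0,0,0,0]]'; python3 -c "
from wm import *
c=grab('w3',(200,100,440,300),3)
print(arm.sense()['tcp_pos'])
"
```

```text
t: 4.2
tcp_pos: [0.4906, 0.3936, 0.0188]
tcp_rot: [-0.297, 0.955, 0.0, 0.0]
force: [0.6, 0.4, 0.6]
gripper_width: 0.0727
t: 5.2
tcp_pos: [0.4902, 0.3933, 0.0181]
tcp_rot: [-0.297, 0.955, 0.0, -0.0]
force: [0.1, -0.6, 0.2]
gripper_width: 0.0003
[0.4902 0.3933 0.0181] 5.2 0.00025242048944780715
[0.49019643 0.3933469  0.0181172 ]
```

View pics/w3.png

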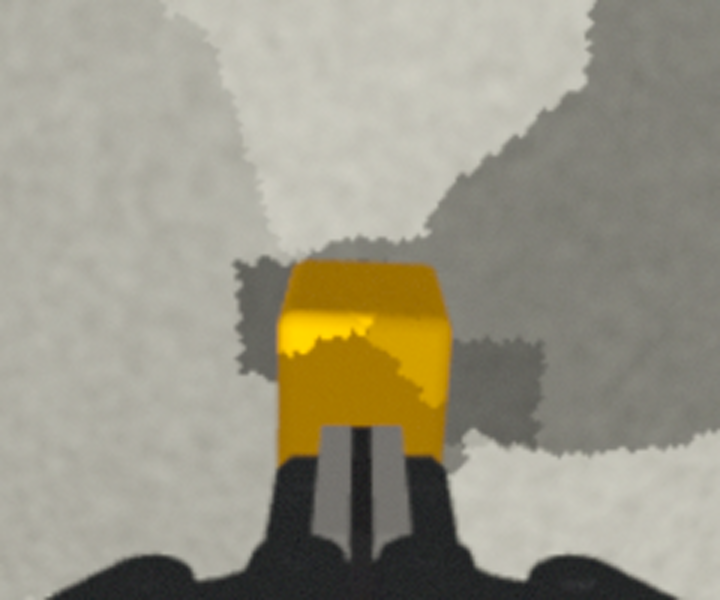

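```bash
python3 -c "
from wm import *
i=arm.snapshot('scene')[120:260,350:510,::-1]; j=arm.snapshot('top')[110:250,100:260,::-1]
cv2.imwrite('pics/s4.png',cv2.resize(np.hstack([i,j]),None,fx=2.5,fy=2.5,interpolation=cv2.INTER_CUBIC))
c=arm.calibration('wrist')
wp('near top edge',c,[(292.5,204.3),(350,204.3)],.038)
wp('near base edge',c,[(298.5,188),(344.5,188)],0)
wp('as if tip',c,[(320,242)],.004)
def proj(X):
    p=c['R']@X+c['t']; th=np.arccos(p[2]/np.linalg.norm(p)); d=p[:2]/np.linalg.norm(p[:2])*th*c['fx']; return (d+[c['cx'],c['cy']]).round(1)
P=arm.sense()['tcp_pos'];print('tcp',proj(P),'tip',proj(P-[0,0,.014]))
"
```

```text
near top edge [0.4675 0.3782] [(0.0289, 124.5), (0.0289, -55.5)]
near base edge [0.4689 0.3795] [(0.0286, 124.5), (0.0286, -55.5)]
as if tip [0.4983 0.3986] [(0.0, 0.0)]
tcp [320.4 237.5] tip [320.4 228.3]
```

View pics/s4.png

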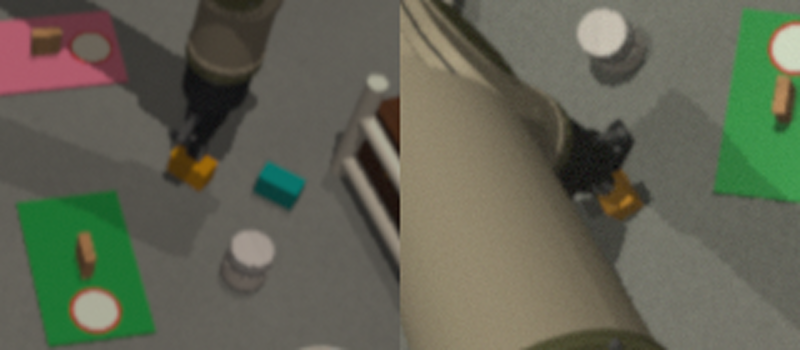

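The pictures don't match the stated tool length. The finger pads sit visibly above the bar's top face although the TCP reads z=0.018. The 20 mm opening in w2 spans about 42 px at row 242, which puts the tips well behind the stated TCP. So I'll open fully and feel my way lower in small steps while watching the force.

```bash
python3 -m crank '[[0,0,0,0,0.085],[0,0,0,0,0.085],[0,0,0,0,0.085],[0,0,0,0,0.085],[0,0,0,0,0.085],[0,0,0,0,0.085],[0,0,0.004,0,0.085],[0,0,0.008,0,0.085],[0,0,0.011,0,0.085],[0,0,0.011,0,0.085]]' 60;
python3 -m crank '[[0,0,0.002,0,0.085],[0,0,0.004,0,0.085],[0,0,0.006,0,0.085],[0,0,0.008,0,0.085],[0,0,0.01,0,0.085],[0,0,0.01,0,0.085],[0,0,0.01,0,0.085],[0,0,0.01,0,0.085],[0,0,0.01,0,0.085],[0,0,0.01,0,0.085]]'
```

```text
t: 6.35
tcp_pos: [0.4898, 0.393, 0.0063]
tcp_rot: [-0.297, 0.955, -0.0, -0.001]
force: [-0.1, 0.3, -0.2]
gripper_width: 0.0851
t: 7.35
tcp_pos: [0.4903, 0.3934, -0.0028]
tcp_rot: [-0.297, 0.955, 0.0, 0.0]
force: [0.2, -0.0, 0.7]
gripper_width: 0.085
```

```bash
python3 -m crank '[[0,0,0,0,0],[0,0,0,0,0],[0,0,0,0,0],[0,0,0,0,0],[0,0,0,0,0],[0,0,0,0,0],[0,0,0,0,0],[0,0,0,0,0],[0,0,0,0,0],[0,0,0,0,0]]' 40; python3 -c "
from wm import *
c=grab('w5',(200,100,440,300),3)"
```

```text
t: 8.35
tcp_pos: [0.4904, 0.3935, -0.0027]
tcp_rot: [-0.297, 0.955, 0.0, 0.0]
force: [0.2, 1.1, 4.6]
gripper_width: 0.0289
[ 0.4904  0.3935 -0.0027] 8.35 0.028949832065377483
```

View pics/w5.png

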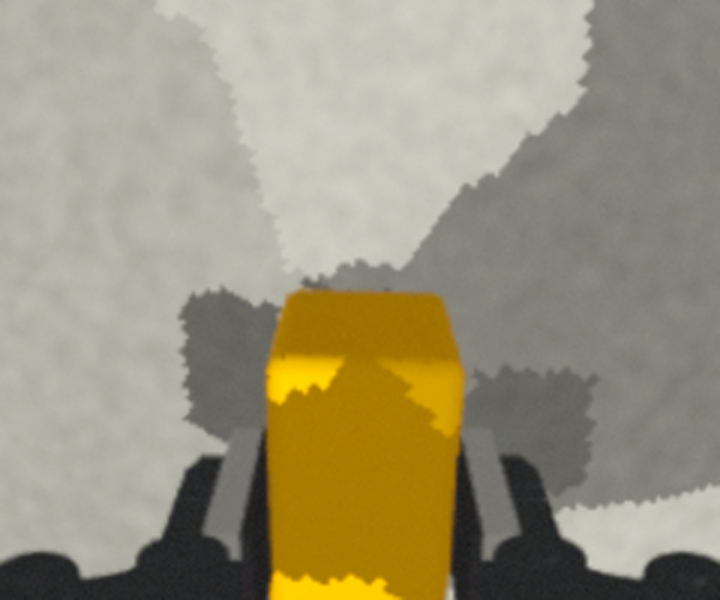

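The bar is now between the pads at a 28.9 mm opening. Its near top edge is at crop row 357 and the finger tips at row 427, which gives a tip height of about 27 mm with the TCP at z=-0.003. So the tips really stand about 29 mm behind the reported TCP, and I'll allow for that from here on. Now lift and carry.

```bash
python3 -m crank '[[0,0,-0.02,0,0],[0,0,-0.05,0,0],[0,0,-0.09,0,0],[0,0,-0.12,0,0],[0.03,-0.04,-0.13,0.05,0],[0.06,-0.08,-0.13,0.1,0],[0.09,-0.12,-0.13,0.2,0],[0.12,-0.16,-0.13,0.3,0],[0.15,-0.2,-0.13,0.4,0],[0.18,-0.24,-0.13,0.5,0]]'; python3 -c "
from h import *
go(.4685,-.2084,.13,85.7);print(arm.sense()['gripper_width'])"
```

```text
t: 9.4
tcp_pos: [0.4769, 0.0924, 0.1267]
tcp_rot: [-0.049, 0.999, 0.0, -0.0]
force: [1.4, -0.1, 0.8]
gripper_width: 0.0296
shift [ 0.0378 -0.2986 -0.0033] turn 0.173 q7 1.4 t 9.4
0.029555346464120096
```

```bash
python3 -m crank '[[0.006,-0.045,0,0.05,0],[0.012,-0.09,0,0.1,0],[0.018,-0.135,0,0.17,0],[0.024,-0.18,0,0.17,0],[0.03,-0.225,0,0.17,0],[0.034,-0.27,0,0.17,0],[0.038,-0.299,0,0.17,0],[0.038,-0.299,0,0.17,0],[0.038,-0.299,0,0.17,0],[0.038,-0.299,0,0.17,0]]'; python3 -c "
from wm import *
c=grab('w6')
print(c)"
```

```text
t: 10.4
tcp_pos: [0.4705, -0.2055, 0.1267]
tcp_rot: [0.033, 0.999, 0.0, -0.0]
force: [0.2, 0.4, -1.4]
gripper_width: 0.0288
[ 0.4705 -0.2055  0.1267] 10.4 0.028808260517351372
{'fx': 309.70691628693146, 'fy': 309.70691628693146, 'cx': 320.0190632043574, 'cy': 199.14396327620847, 'R': array([[ 6.61353000e-02,  9.97810301e-01,  8.51353581e-04],
       [ 9.52366897e-01, -6.33778042e-02,  2.98296072e-01],
       [ 2.97696850e-01, -1.89170992e-02, -9.54473011e-01]]), 't': array([ 0.17370769, -0.4763024 ,  0.1590735 ])}
```

View pics/w6.png

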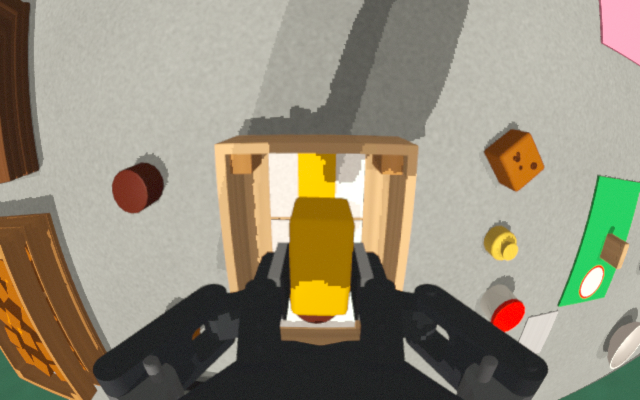

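```bash
python3 -c "
from wm import *
c=arm.calibration('wrist')
wp('near outer rim',c,[(217,147),(416,144)],.066)
wp('near pad edge / rect',c,[(298,153),(335,153)],.01)
wp('pad corners near',c,[(270,153),(366,153)],.01)
wp('rect/pad far boundary',c,[(272,218)],.01)
wp('cake top',c,[(132,190)],.038)
wp('tub lid',c,[(509,314)],.044)
wp('block',c,[(488,157),(517,130)],.038)
wp('bar held near top',c,[(293,198),(350,198)],.16)
a=np.radians(-4.3);o=np.array([.5379,-.2136]);R=np.array([[np.cos(a),-np.sin(a)],[np.sin(a),np.cos(a)]])
print('pred near rim',o+R@[-.116,.078],o+R@[-.116,-.078],'rect',o+R@[-.07,0], 'rect near edge',o+R@[-.07-.027,0])
"
```

```text
near outer rim [ 0.423 -0.205] [(0.152, 87.0), (0.152, -93.0)]
near pad edge / rect [ 0.4386 -0.2063] [(0.0342, 86.2), (0.0342, -93.8)]
pad corners near [ 0.4384 -0.205 ] [(0.0894, 86.2), (0.0894, -93.8)]
rect/pad far boundary [ 0.4998 -0.2547] [(0.0, 0.0)]
cake top [ 0.4532 -0.3887] [(0.0, 0.0)]
tub lid [0.6312 0.0105] [(0.0, 0.0)]
block [ 0.4314 -0.0312] [(0.0419, 127.8), (0.0419, -52.2)]
bar held near top [ 0.4362 -0.2024] [(0.0259, 86.2), (0.0259, -93.8)]
pred near rim [ 0.42807487 -0.12712203] [ 0.41637818 -0.28268291] rect [ 0.46809704 -0.20835149] rect near edge [ 0.44117304 -0.20632706]
```

Wrist view over the box: near rim corners at (217,147) and (416,144), which agrees with the top-camera box pose within 1 mm. The yellow rectangle is under the bar at columns 298-335. The cake is at (132,190) and the block at (515,160). Lower the bar.

```bash
python3 -c "
from h import *
go(.468,-.2083,.009,86)"
```

```text
shift [ 0.0024 -0.0032  0.1178] turn 0.004 q7 1.9 t 10.45
```

```bash
python3 -m crank '[[0.0025,-0.003,0.02,0,0],[0.0025,-0.003,0.05,0,0],[0.0025,-0.003,0.08,0,0],[0.0025,-0.003,0.095,0,0],[0.0025,-0.003,0.105,0,0],[0.0025,-0.003,0.11,0,0],[0.0025,-0.003,0.114,0,0],[0.0025,-0.003,0.117,0,0],[0.0025,-0.003,0.118,0,0],[0.0025,-0.003,0.118,0,0]]'
```

```text
t: 11.45
tcp_pos: [0.4681, -0.2097, 0.0094]
tcp_rot: [0.034, 0.999, 0.0, 0.0]
force: [0.5, 0.0, -1.0]
gripper_width: 0.0291
```

```bash
python3 -m crank '[[0,0.001,0.001,0,0],[0,0.001,0.002,0,0],[0,0.001,0.002,0,0],[0,0.001,0.002,0,0.055],[0,0.001,0.002,0,0.055],[0,0.001,0.002,0,0.055],[0,0.001,0.002,0,0.055],[0,0.001,-0.04,0,0.055],[0,0.001,-0.08,0,0.055],[0,0.001,-0.12,0,0.055]]'; python3 -c "
from h import *
go(.4537,-.391,.10,86)
go(.4537,-.391,-.010,86)"
```

```text
t: 12.45
tcp_pos: [0.4675, -0.2087, 0.1305]
tcp_rot: [0.034, 0.999, -0.0, -0.0]
force: [1.3, -0.2, 0.9]
gripper_width: 0.0549
shift [ 0.0014 -0.1828  0.0305] turn 0.002 q7 1.91 t 12.45
shift [ 0.0013 -0.1828  0.1405] turn 0.002 q7 1.91 t 12.45
```

```bash
python3 -m crank '[[0,-0.045,0,0,0.085],[0.001,-0.09,0,0,0.085],[0.001,-0.135,0,0,0.085],[0.001,-0.17,0,0,0.085],[0.001,-0.183,0.01,0,0.085],[0.001,-0.183,0.05,0,0.085],[0.001,-0.183,0.08,0,0.085],[0.001,-0.183,0.1,0,0.085],[0.001,-0.183,0.1,0,0.085],[0.001,-0.183,0.1,0,0.085]]'; python3 -c "
from wm import *
c=grab('w7',(120,60,520,360),2)
go(.4537,-.391,-.013,86)"
```

```text
t: 13.45
tcp_pos: [0.4547, -0.3907, 0.0293]
tcp_rot: [0.034, 0.999, 0.0, -0.0]
force: [0.5, -0.9, 1.6]
gripper_width: 0.0852
[ 0.4547 -0.3907  0.0293] 13.45 0.08521631662914203
shift [0.0015 0.0001 0.0431] turn 0.002 q7 2.37 t 13.5
```

View pics/w7.png

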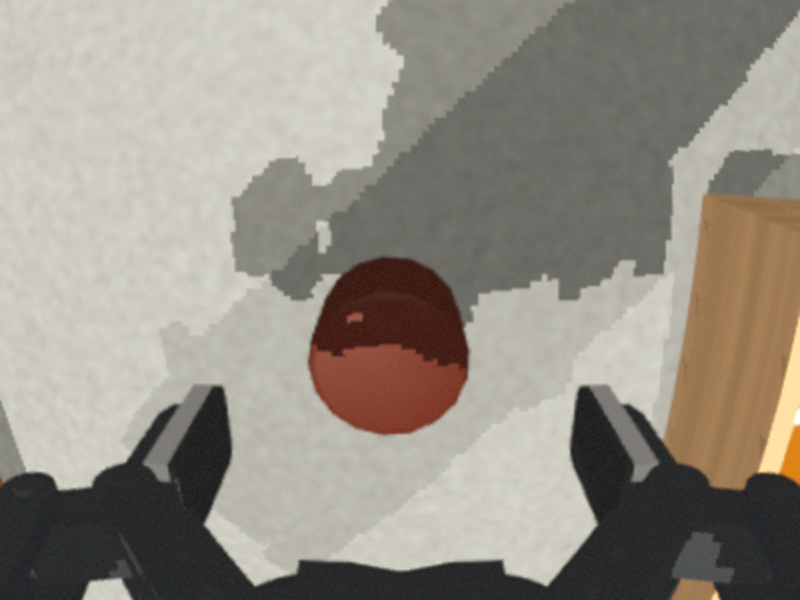

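```bash
python3 -c "
from wm import *
c=arm.calibration('wrist')
wp('cake',c,[(314,241.5)],.038)
wp('cake edges',c,[(274.5,241),(354,241)],.038)"
```

```text
cake [ 0.4539 -0.3945] [(0.0, 0.0)]
cake edges [ 0.4537 -0.3944] [(0.0453, 86.3), (0.0453, -93.7)]
```

The cake top is centred at (314,241) in full-image pixels, 3 mm to the -y side of the TCP. Correct, descend and grip.

```bash
python3 -m crank '[[0.001,-0.003,0.01,0,0.085],[0.001,-0.003,0.025,0,0.085],[0.001,-0.003,0.035,0,0.085],[0.001,-0.003,0.042,0,0.085],[0.001,-0.003,0.042,0,0.085],[0.001,-0.003,0.042,0,0],[0.001,-0.003,0.042,0,0],[0.001,-0.003,0.042,0,0],[0.001,-0.003,0.042,0,0],[0.001,-0.003,0.042,0,0]]' 40
python3 -m crank '[[0,0,0,0,0],[0,0,0,0,0],[0,0,0,0,0],[0,0,0,0,0],[0,0,-0.03,0,0],[0,0,-0.07,0,0],[0,0,-0.11,0,0],[0,0,-0.14,0,0],[0,0,-0.14,0,0],[0,0,-0.14,0,0]]'
python3 -c "
from h import *
go(.6078,-.2185,.13,86)"
```

```text
t: 14.5
tcp_pos: [0.4538, -0.3944, -0.0122]
tcp_rot: [0.034, 0.999, -0.0, 0.001]
force: [0.0, 0.0, 6.4]
gripper_width: 0.0456
t: 15.5
tcp_pos: [0.4535, -0.3939, 0.127]
tcp_rot: [0.034, 0.999, 0.0, 0.0]
force: [0.3, 0.0, -1.5]
gripper_width: 0.0461
shift [-0.1421  0.1854 -0.0028] turn 0.002 q7 2.32 t 15.5
```

```bash
python3 -m crank '[[-0.03,0.04,0,0,0],[-0.06,0.08,0,0,0],[-0.09,0.12,0,0,0],[-0.12,0.16,0,0,0],[-0.142,0.185,0,0,0],[-0.142,0.185,0,0,0],[-0.142,0.185,0,0,0],[-0.142,0.185,0,0,0],[-0.142,0.185,0,0,0],[-0.142,0.185,0,0,0]]'
python3 -c "
from wm import *
c=grab('w8',(120,0,520,300),2)
go(.6078,-.2185,-.001,86)"
```

```text
t: 16.5
tcp_pos: [0.6068, -0.2201, 0.127]
tcp_rot: [0.035, 0.999, 0.0, -0.0]
force: [0.8, 0.0, -1.1]
gripper_width: 0.0458
[ 0.6068 -0.2201  0.127 ] 16.5 0.04575250026653879
shift [-0.0006  0.0014  0.1281] turn 0.001 q7 1.95 t 16.55
```

View pics/w8.png

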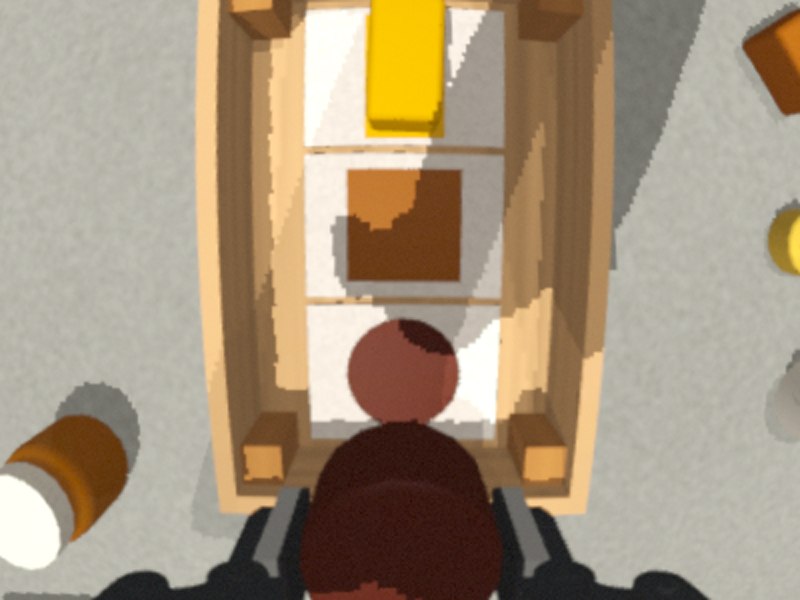

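```bash
python3 -c "
from wm import *
c=arm.calibration('wrist')
wp('disc',c,[(321.5,186)],.01)
wp('sq',c,[(293.5,85),(350.5,85),(350.5,140.5),(294,140.5)],.01)
wp('bar end top',c,[(303,61),(341.5,61)],.048)
wp('rect end edge',c,[(302,68),(341,68)],.01)
wp('cake held bottom/near',c,[(321,210)],.14)
"
```

```text
disc [ 0.6071 -0.2184] [(0.0, 0.0)]
sq [ 0.5382 -0.2131] [(0.0514, 86.1), (0.0512, -3.3), (0.052, -93.9), (0.0512, 176.0)]
bar end top [ 0.496  -0.2104] [(0.0299, 86.2), (0.0299, -93.8)]
rect end edge [ 0.497  -0.2109] [(0.035, 86.1), (0.035, -93.9)]
cake held bottom/near [ 0.5854 -0.2178] [(0.0, 0.0)]
```

The bar sits centred on its rectangle. The disc centre at crop (403,372) and the square at (404,226) both agree with the box pose. Lower the cake and release it.

```bash
python3 -m crank '[[-0.0005,0.001,0.03,0,0],[-0.0005,0.001,0.06,0,0],[-0.0005,0.001,0.085,0,0],[-0.0005,0.001,0.1,0,0],[-0.0005,0.001,0.11,0,0],[-0.0005,0.001,0.118,0,0],[-0.0005,0.001,0.123,0,0],[-0.0005,0.001,0.127,0,0],[-0.0005,0.001,0.128,0,0],[-0.0005,0.001,0.128,0,0]]'
python3 -m crank '[[0,0,0.001,0,0],[0,0,0.001,0,0],[0,0,0.001,0,0.065],[0,0,0.001,0,0.065],[0,0,0.001,0,0.065],[0,0,0.001,0,0.065],[0,0,-0.03,0,0.065],[0,0,-0.07,0,0.065],[0,0,-0.11,0,0.065],[0,0,-0.13,0,0.065]]'
python3 -c "
from h import *
go(.4489,-.0033,.10,-52)"
```

```text
t: 17.55
tcp_pos: [0.6083, -0.2182, -0.0006]
tcp_rot: [0.034, 0.999, 0.0, 0.0]
force: [0.5, -0.1, -0.4]
gripper_width: 0.0461
t: 18.55
tcp_pos: [0.6094, -0.2189, 0.133]
tcp_rot: [0.034, 0.999, -0.0, 0.002]
force: [0.1, -0.5, 1.0]
gripper_width: 0.0651
shift [0.1749 0.2042 0.0321] turn -0.731 q7 1.95 t 18.55
```

```bash
python3 -m crank '[[0.02,0.02,0,-0.1,0.085],[0.05,0.05,0,-0.25,0.085],[0.08,0.09,0,-0.4,0.085],[0.11,0.13,0,-0.5,0.085],[0.14,0.17,0,-0.6,0.085],[0.16,0.19,0.02,-0.73,0.085],[0.175,0.204,0.05,-0.73,0.085],[0.175,0.204,0.09,-0.73,0.085],[0.175,0.204,0.1,-0.73,0.085],[0.175,0.204,0.1,-0.73,0.085]]'
python3 -c "
from wm import *
c=grab('w9',(120,60,520,360),2)
go(.4489,-.0033,-.013,-52)"
```

```text
t: 19.55
tcp_pos: [0.4466, -0.0033, 0.0285]
tcp_rot: [-0.325, 0.946, 0.0, -0.001]
force: [0.2, 0.0, -0.1]
gripper_width: 0.085
[ 0.4466 -0.0033  0.0285] 19.55 0.08497009767868784
shift [-0.0009 -0.0007  0.0427] turn -0.002 q7 2.19 t 19.6
```

View pics/w9.png

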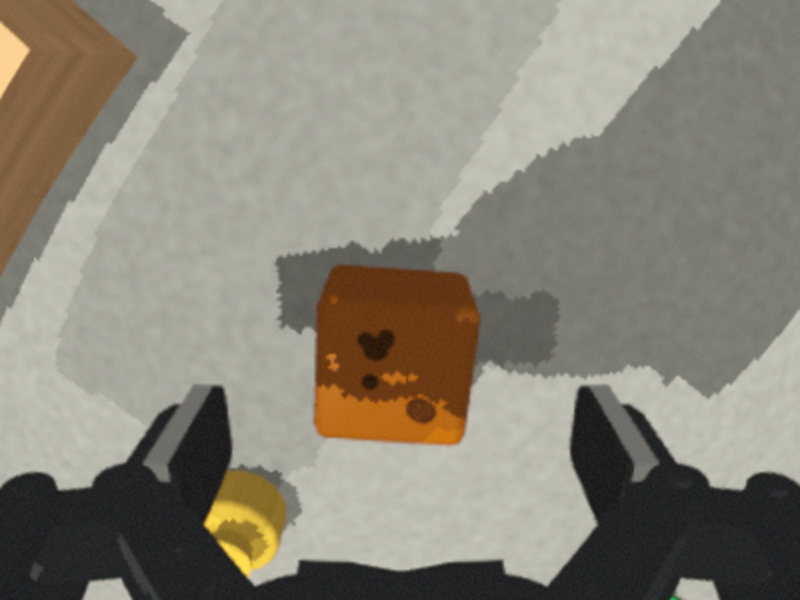

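```bash
python3 -c "
from wm import *
c=arm.calibration('wrist')
f=lambda x,y:(120+x/2,60+y/2)
wp('block',c,[f(317,301),f(480,315),f(464,445),f(315,437)],.038)
wp('yel',c,[f(245,540)],.03)
wp('yelbase near',c,[f(245,470)],.0)
s=arm.sense();R=Ro.from_quat(s['tcp_rot']).as_matrix()
for p,z in((f(245,540),.03),(f(245,470),0),(f(285,500),.01)):
  w=world(c,p,z,True); print((R.T@(np.array([*w,z])-s['tcp_pos'])).round(3))
"
```

```text
block [ 0.4518 -0.0026] [(0.0449, 122.7), (0.0423, 34.3), (0.0451, -55.6), (0.0437, -145.9)]
yel [ 0.5409 -0.0016] [(0.0, 0.0)]
yelbase near [ 0.5359 -0.012 ] [(0.0, 0.0)]
[-0.075 -0.056 -0.   ]
[-0.064 -0.061  0.03 ]
[-0.071 -0.044  0.02 ]
```

```bash
python3 -c "
from h import *
go(.4515,-.0028,-.013,-56)"
```

```text
shift [-0.0033 -0.0019  0.0427] turn 0.068 q7 2.19 t 19.6
```

The block's top face is at crop (315-480, 301-445), turned about 4° from the jaws. The yellow knob at (245,520) is about 50 mm clear of the finger. Correct, grip and lift.

```bash
python3 -m crank '[[-0.003,-0.002,0,0.07,0.085],[-0.003,-0.002,0.015,0.07,0.085],[-0.003,-0.002,0.03,0.07,0.085],[-0.003,-0.002,0.042,0.07,0.085],[-0.003,-0.002,0.042,0.07,0.085],[-0.003,-0.002,0.042,0.07,0],[-0.003,-0.002,0.042,0.07,0],[-0.003,-0.002,0.042,0.07,0],[-0.003,-0.002,0.042,0.07,0],[-0.003,-0.002,0.042,0.07,0]]' 40
python3 -m crank '[[0,0,0,0,0],[0,0,0,0,0],[0,0,0,0,0],[0,0,0,0,0],[0,0,-0.03,0,0],[0,0,-0.07,0,0],[0,0,-0.11,0,0],[0,0,-0.14,0,0],[0,0,-0.14,0,0],[0,0,-0.14,0,0]]'
python3 -c "
from h import *
go(.5379,-.2136,.13,86)"
```

```text
t: 20.6
tcp_pos: [0.4516, -0.0024, -0.0121]
tcp_rot: [-0.292, 0.956, 0.0, 0.001]
force: [-0.3, 0.2, 6.0]
gripper_width: 0.0453
t: 21.6
tcp_pos: [0.4511, -0.0024, 0.1274]
tcp_rot: [-0.292, 0.956, 0.0, 0.001]
force: [0.3, -0.1, -1.7]
gripper_width: 0.045
shift [ 0.0459 -0.2237 -0.0026] turn 0.662 q7 2.07 t 21.6
```

```bash
python3 -m crank '[[0.01,-0.04,0,0.12,0],[0.02,-0.08,0,0.24,0],[0.03,-0.12,0,0.36,0],[0.035,-0.16,0,0.48,0],[0.04,-0.2,0,0.6,0],[0.046,-0.224,0,0.662,0],[0.046,-0.224,0,0.662,0],[0.046,-0.224,0,0.662,0],[0.046,-0.224,0,0.662,0],[0.046,-0.224,0,0.662,0]]'
python3 -c "
from wm import *
c=grab('w10',(120,60,520,360),2)
go(.5379,-.2136,-.001,86)"
```

```text
t: 22.6
tcp_pos: [0.5376, -0.2128, 0.1267]
tcp_rot: [0.034, 0.999, 0.0, -0.0]
force: [-0.1, -0.2, -1.7]
gripper_width: 0.0454
[ 0.5376 -0.2128  0.1267] 22.6 0.04543047117171751
shift [-0.0002 -0.0008  0.1279] turn 0.002 q7 1.95 t 22.65
```

View pics/w10.png

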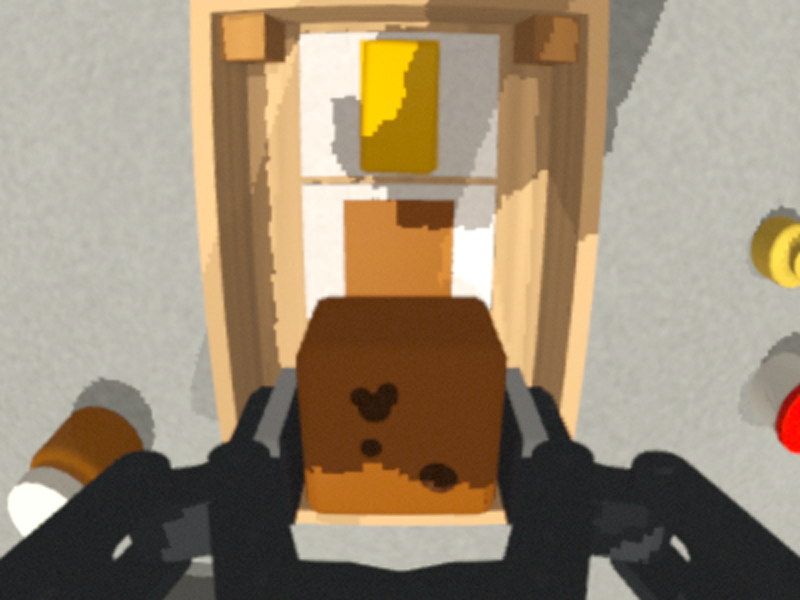

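The bar is flat and square on its rectangle (crop 360-438, 40-173). The block is held square, above the brown square at columns 345-453. Lower and release. I've used 14 views, so from here I'll measure by code and keep the last two.

```bash
python3 -m crank '[[0,-0.0005,0.03,0,0],[0,-0.0005,0.06,0,0],[0,-0.0005,0.085,0,0],[0,-0.0005,0.1,0,0],[0,-0.0005,0.11,0,0],[0,-0.0005,0.118,0,0],[0,-0.0005,0.123,0,0],[0,-0.0005,0.127,0,0],[0,-0.0005,0.128,0,0],[0,-0.0005,0.128,0,0]]'
python3 -m crank '[[0,0,0.001,0,0],[0,0,0.001,0,0],[0,0,0.001,0,0.065],[0,0,0.001,0,0.065],[0,0,0.001,0,0.065],[0,0,0.001,0,0.065],[0,0,-0.03,0,0.065],[0,0,-0.07,0,0.065],[0,0,-0.11,0,0.065],[0,0,-0.13,0,0.065]]'
python3 -c "
from h import *
go(.5855,.2187,.12,83.5)"
```

```text
t: 23.65
tcp_pos: [0.538, -0.2146, -0.0007]
tcp_rot: [0.035, 0.999, 0.0, 0.0]
force: [0.5, 0.3, -1.1]
gripper_width: 0.0458
t: 24.65
tcp_pos: [0.539, -0.2152, 0.1327]
tcp_rot: [0.035, 0.999, -0.0, 0.002]
force: [0.3, -1.0, -0.3]
gripper_width: 0.0653
shift [-0.0159  0.4361  0.0125] turn 0.043 q7 1.95 t 24.65
```

```bash
python3 -m crank '[[-0.013,0.045,0,0.04,0.065],[-0.026,0.09,0,0.04,0.06],[-0.04,0.135,0,0.04,0.06],[-0.053,0.18,0,0.04,0.06],[-0.066,0.225,0,0.04,0.06],[-0.08,0.27,0,0.04,0.06],[-0.09,0.315,0,0.04,0.06],[-0.09,0.36,0,0.04,0.06],[-0.09,0.405,0,0.04,0.06],[-0.09,0.436,0,0.04,0.06]]'
python3 - <<'E'
from wm import *
c=grab('w11'); i=cv2.imread('pics/w11.png'); h=cv2.cvtColor(i,cv2.COLOR_BGR2HSV)
m=cv2.inRange(h,(45,90,40),(85,255,255)); m=cv2.morphologyEx(m,cv2.MORPH_CLOSE,np.ones((5,5)))
n,l,st,_=cv2.connectedComponentsWithStats(m); k=1+np.argmax(st[1:,4]); print(st[k])
cn=max(cv2.findContours((l==k).astype(np.uint8),0,1)[0],key=len)[:,0]
w=np.array([world(c,p,.005,True) for p in cn]); (x,y),s,a=cv2.minAreaRect((w*1000).astype(np.float32)); print(x,y,s,a)
# ring red
r=cv2.inRange(h,(0,100,80),(10,255,255))|cv2.inRange(h,(172,100,80),(180,255,255))
n,l,st,ce=cv2.connectedComponentsWithStats(r)
for k in range(1,n):
    if st[k,4]>60: print('red',st[k],world(c,ce[k],.005,True).round(4))
E
```

```text
t: 25.65
tcp_pos: [0.6573, 0.2184, 0.1287]
tcp_rot: [0.053, 0.999, 0.001, -0.0]
force: [0.3, 0.2, -0.3]
gripper_width: 0.0604
[0.6573 0.2184 0.1287] 25.65 0.060357429897361016
[  245     6   137   209 23949]
585.4661865234375 219.0905303955078 (128.10350036621094, 203.98605346679688) 83.54759216308594
red [282 147  61  60 565] [0.6476 0.2121]
red [  98  175   38   46 1383] [ 0.6447 -0.0156]
red [  0 184   7  29 158] [ 0.6206 -0.2819]
```

The green plate segments as 128.1 x 204.0 mm at (0.5855, 0.2191), yaw -6.45°, with the ring on its +x side. The sizes match exactly.

```bash
python3 -c "
from h import *
go(.5855,.2191,-.014,83.55)"
```

```text
shift [ 0.0698 -0.0131  0.1424] turn 0.011 q7 1.21 t 25.7
```

```bash
python3 -m crank '[[0.04,-0.007,0,0.01,0.06],[0.07,-0.013,0.01,0.01,0.06],[0.07,-0.013,0.04,0.01,0.06],[0.07,-0.013,0.07,0.01,0.06],[0.07,-0.013,0.1,0.01,0.06],[0.07,-0.013,0.12,0.01,0.06],[0.07,-0.013,0.132,0.01,0.06],[0.07,-0.013,0.138,0.01,0.06],[0.07,-0.013,0.142,0.01,0.06],[0.07,-0.013,0.142,0.01,0.06]]'
python3 -m crank '[[0,0,0,0,0],[0,0,0,0,0],[0,0,0,0,0],[0,0,0,0,0],[0,0,0,0,0],[0,0,0,0,0],[0,0,0,0,0],[0,0,0,0,0],[0,0,0,0,0],[0,0,0,0,0]]' 60
```

```text
t: 26.7
tcp_pos: [0.5873, 0.209, -0.0125]
tcp_rot: [0.06, 0.998, 0.0, 0.0]
force: [-0.0, -0.3, 0.5]
gripper_width: 0.0599
t: 27.7
tcp_pos: [0.5875, 0.2094, -0.0121]
tcp_rot: [0.06, 0.998, 0.0, 0.001]
force: [-1.0, 1.0, 5.5]
gripper_width: 0.0132
```

The plate is gripped (13.2 mm on the 14 mm bar). The arm had not settled when I took the last pose, so the jaws centred the plate from about 10 mm off. I'll lift and re-measure the plate in the hand.

```bash
python3 -m crank '[[0,0,-0.01,0,0],[0,0,-0.03,0,0],[0,0,-0.06,0,0],[0,0,-0.1,0,0],[0,0,-0.13,0,0],[0,0,-0.15,0,0],[0,0,-0.16,0,0],[0,0,-0.16,0,0],[0,0,-0.16,0,0],[0,0,-0.16,0,0]]'
python3 - <<'E'
from wm import *
c=grab('w12'); s=arm.sense(); z=.005+s['tcp_pos'][2]+.0123; print(s['force'],s['tcp_rot'])
i=cv2.imread('pics/w12.png'); h=cv2.cvtColor(i,cv2.COLOR_BGR2HSV)
m=cv2.inRange(h,(45,90,30),(85,255,255)); n,l,st,_=cv2.connectedComponentsWithStats(m); k=1+np.argmax(st[1:,4]); print(st[k])
m=(l==k).astype(np.uint8)
cn=max(cv2.findContours(m,0,1)[0],key=len)[:,0]
R=Ro.from_quat(s['tcp_rot']).as_matrix()
w=np.array([R.T@(np.array([*world(c,p,z,True),z])-s['tcp_pos']) for p in cn])*1000
# tool frame: near edge = max x
print('x max',np.percentile(w[:,0],[90,97,99,100]).round(1),'y',w[:,1].min().round(1),w[:,1].max().round(1))
for lo,hi in((-50,-30),(-30,-10),(-10,10),(10,30),(30,50)):
    q=w[(w[:,1]>lo)&(w[:,1]<hi)]; print(lo,hi,q[:,0].max().round(1) if len(q) else None)
for lo,hi in((0,30),(30,60),(60,90)):
    q=w[(w[:,0]>lo)&(w[:,0]<hi)]; print('x',lo,hi,q[:,1].min().round(1),q[:,1].max().round(1))
E
```

```text
t: 28.7
tcp_pos: [0.5861, 0.2086, 0.1455]
tcp_rot: [0.06, 0.998, -0.001, -0.001]
force: [-0.8, 0.2, -1.7]
gripper_width: 0.0135
[0.5861 0.2086 0.1455] 28.7 0.013486127903027022
[-0.29043631  0.01330623 -1.51527356] [ 5.98678896e-02  9.98205647e-01 -5.71874053e-04 -9.97451304e-04]
[  192    47   256   247 53076]
x max [104.7 104.9 105.  105. ] y -64.1 63.8
-50 -30 104.9
-30 -10 105.0
-10 10 104.7
10 30 105.0
30 50 105.0
x 0 30 -63.8 63.8
x 30 60 -63.9 63.7
x 60 90 -64.0 63.7
```

Plate in hand: level, square to the jaws, sides at ±64 mm, near edge at +105 mm, so its centre is 3 mm toward the base from the TCP. Carry it over the box.

```bash
python3 -c "
from h import *
go(.541,-.2138,.1455,85.9)"
```

```text
shift [-0.0056 -0.4248  0.0007] turn -0.048 q7 1.15 t 28.75
```

```bash
python3 -m crank '[[0,-0.04,0,-0.01,0],[0,-0.085,0,-0.02,0],[0,-0.13,0,-0.03,0],[0,-0.175,0,-0.04,0],[-0.002,-0.22,0,-0.048,0],[-0.003,-0.265,0,-0.048,0],[-0.004,-0.31,0,-0.048,0],[-0.005,-0.355,0,-0.048,0],[-0.0056,-0.4,0,-0.048,0],[-0.0056,-0.425,0,-0.048,0]]'
python3 -m crank '[[0,0,0,0,0],[0,0,0,0,0],[0,0,0,0,0],[0,0,0,0,0],[0,0,0,0,0],[0,0,0,0,0],[0,0,0,0,0],[0,0,0,0,0],[0,0,0,0,0],[0,0,0,0,0]]'
python3 -c "
from h import *
print(arm.sense()['force']);go(.541,-.2138,.08,85.9)"
```

```text
t: 29.75
tcp_pos: [0.54, -0.2181, 0.1466]
tcp_rot: [0.038, 0.999, -0.001, -0.001]
force: [-0.4, -0.9, -2.2]
gripper_width: 0.0129
t: 30.75
tcp_pos: [0.5417, -0.2137, 0.1471]
tcp_rot: [0.036, 0.999, 0.0, -0.0]
force: [0.3, 0.3, -1.3]
gripper_width: 0.013
[ 0.34628188  0.27378611 -1.29005406]
shift [ 0.0007 -0.0001  0.0671] turn -0.0 q7 1.95 t 30.75
```

```bash
python3 -m crank '[[0.0007,0,0.03,0,0],[0.0007,0,0.05,0,0],[0.0007,0,0.065,0,0],[0.0007,0,0.075,0,0],[0.0007,0,0.085,0,0],[0.0007,0,0.09,0,0],[0.0007,0,0.094,0,0],[0.0007,0,0.097,0,0],[0.0007,0,0.1,0,0],[0.0007,0,0.1,0,0]]'
python3 -c "
from h import *
s=arm.sense();print(s['force'],s['tcp_pos']);go(.541,-.2138,.0415,85.9)"
```

```text
t: 31.75
tcp_pos: [0.541, -0.2136, 0.0469]
tcp_rot: [0.036, 0.999, 0.0, -0.0]
force: [1.2, 0.4, -1.8]
gripper_width: 0.0135
[ 1.17276221  0.37366344 -1.8255762 ] [ 0.54099282 -0.21364038  0.04694318]
shift [-0.     -0.0002  0.0054] turn -0.0 q7 2.01 t 31.75
```

```bash
python3 -m crank '[[0,0,0.001,0,0],[0,0,0.002,0,0],[0,0,0.003,0,0],[0,0,0.004,0,0],[0,0,0.0045,0,0],[0,0,0.005,0,0],[0,0,0.0055,0,0],[0,0,0.0055,0,0],[0,0,0.0055,0,0],[0,0,0.0055,0,0]]'
```

```text
t: 32.75
tcp_pos: [0.5411, -0.2137, 0.0419]
tcp_rot: [0.036, 0.999, 0.0, 0.0]
force: [-3.3, 0.2, 5.4]
gripper_width: 0.013
```

Light contact (5 N): the plate rests on the posts. Release, rise, and check where it lies.

```bash
python3 -m crank '[[0,0,0,0,0.04],[0,0,0,0,0.04],[0,0,0,0,0.04],[0,0,0,0,0.04],[0,0,-0.02,0,0.04],[-0.02,0,-0.06,0,0.04],[-0.05,0,-0.1,0,0.04],[-0.09,0,-0.13,0,0.04],[-0.1,0,-0.13,0,0.04],[-0.1,0,-0.13,0,0.04]]'
python3 - <<'E'
from wm import *
arm.snapshot('top')
c=grab('w13'); i=cv2.imread('pics/w13.png'); h=cv2.cvtColor(i,cv2.COLOR_BGR2HSV)
m=cv2.inRange(h,(45,90,40),(85,255,255)); m=cv2.morphologyEx(m,cv2.MORPH_CLOSE,np.ones((5,5)))
n,l,st,_=cv2.connectedComponentsWithStats(m); k=1+np.argmax(st[1:,4]); print(st[k])
cn=max(cv2.findContours((l==k).astype(np.uint8),0,1)[0],key=len)[:,0]
w=np.array([world(c,p,.059,True) for p in cn]); print(cv2.minAreaRect((w*1000).astype(np.float32)))
r=cv2.inRange(h,(0,100,80),(8,255,255))|cv2.inRange(h,(172,100,80),(180,255,255))
n,l,st,ce=cv2.connectedComponentsWithStats(r)
for k in range(1,n):
    if st[k,4]>60:
        b=st[k]; mid=(b[0]+(b[2]-1)/2,b[1]+(b[3]-1)/2)
        print('red',b,'z.059',world(c,mid,.059,True).round(4),'z.044',world(c,ce[k],.044,True).round(4))
E
```

```text
t: 33.75
tcp_pos: [0.6422, -0.2206, 0.1716]
tcp_rot: [0.035, 0.999, -0.0, 0.0]
force: [-0.1, 0.7, -0.8]
gripper_width: 0.0397
[ 0.6407 -0.2209  0.1708] 33.8 0.03985380889722397
[  249     0   143   188 22113]
((551.5991821289062, -214.37173461914062), (128.97840881347656, 177.22225952148438), 85.8942642211914)
red [288 114  65  64 668] z.059 [ 0.6012 -0.2181] z.044 [ 0.6018 -0.2176]
red [ 506  148   34   41 1108] z.059 [ 0.6325 -0.003 ] z.044 [0.636  0.0087]
```

View pics/w13.png

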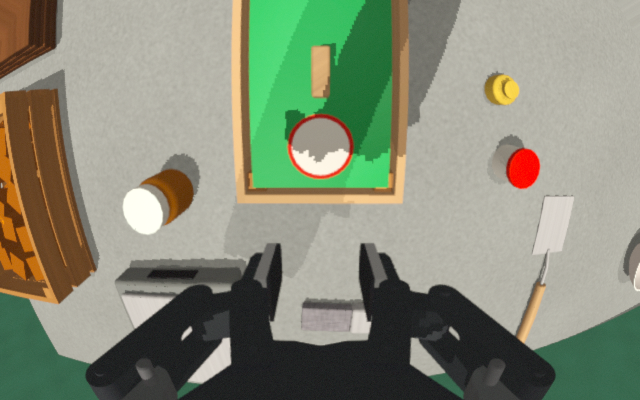

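The divider lies level inside the rim with even gaps. The width reads 129 mm at the expected height and the ring is centred at pixel (320,146), or (0.601,-0.218). The tub lid is at (523,168). Next, go above the tub.

```bash
python3 -c "
from h import *
go(.636,.01,.07,86)"
```

```text
shift [0.0203 0.2302 0.1006] turn -0.003 q7 1.96 t 33.85
```

```bash
python3 -m crank '[[0,0.04,0,0,0.085],[0.005,0.085,0,0,0.085],[0.01,0.13,0,0,0.085],[0.015,0.175,0.02,0,0.085],[0.02,0.21,0.05,0,0.085],[0.02,0.23,0.08,0,0.085],[0.02,0.23,0.1,0,0.085],[0.02,0.23,0.1,0,0.085],[0.02,0.23,0.1,0,0.085],[0.02,0.23,0.1,0,0.085]]'
python3 - <<'E'
from wm import *
c=grab('w14'); i=cv2.imread('pics/w14.png'); h=cv2.cvtColor(i,cv2.COLOR_BGR2HSV)
r=cv2.inRange(h,(0,120,70),(6,255,255))|cv2.inRange(h,(174,120,70),(180,255,255))
n,l,st,ce=cv2.connectedComponentsWithStats(r)
for k in range(1,n):
    if st[k,4]>200:
        cn=max(cv2.findContours((l==k).astype(np.uint8),0,1)[0],key=len)[:,0]
        w=np.array([world(c,p,.044,True) for p in cn])*1000
        print('red',st[k],cv2.minEnclosingCircle(w.astype(np.float32)),'xmax-.024',w[:,0].max()-24,'y',w[:,1].min(),w[:,1].max())
s=arm.sense(); print(s['tcp_pos'])
E
```

```text
t: 34.85
tcp_pos: [0.6378, 0.0088, 0.0731]
tcp_rot: [0.037, 0.999, 0.0, 0.001]
force: [-0.3, -0.3, 1.2]
gripper_width: 0.0848
[0.6378 0.0088 0.0731] 34.85 0.0848402660674799
red [ 29 166  41  66 295] ((605.3460693359375, -237.5858154296875), 31.33920669555664) xmax-.024 612.473421897168 y -267.34206441816025 -206.56181777426383
red [ 291  183   69   66 3598] ((636.2902221679688, 12.780135154724121), 24.18606185913086) xmax-.024 636.0891861031256 y -10.898178962136491 35.58420806324566
[0.63797944 0.00899664 0.07316779]
```

```bash
python3 -c "
from h import *
go(.636,.0124,-.012,86)"
```

```text
shift [0.0024 0.0032 0.0852] turn -0.003 q7 1.6 t 34.9
```

```bash
python3 -m crank '[[0.0024,0.003,0,0,0.085],[0.0024,0.003,0.02,0,0.085],[0.0024,0.003,0.04,0,0.085],[0.0024,0.003,0.06,0,0.085],[0.0024,0.003,0.075,0,0.085],[0.0024,0.003,0.082,0,0.085],[0.0024,0.003,0.085,0,0.085],[0.0024,0.003,0.085,0,0.085],[0.0024,0.003,0.085,0,0.085],[0.0024,0.003,0.085,0,0.085]]'
python3 -m crank '[[0,0,0,0,0],[0,0,0,0,0],[0,0,0,0,0],[0,0,0,0,0],[0,0,0,0,0],[0,0,0,0,0],[0,0,0,0,0],[0,0,0,0,0],[0,0,0,0,0],[0,0,0,0,0]]' 40
python3 -m crank '[[0,0,-0.01,0,0],[0,0,-0.03,0,0],[0,0,-0.06,0,0],[0,0,-0.09,0,0],[0,0,-0.12,0,0],[0,0,-0.14,0,0],[0,0,-0.15,0,0],[0,0,-0.15,0,0],[0,0,-0.15,0,0],[0,0,-0.15,0,0]]'
python3 -c "
from h import *
go(.6014,-.2181,.139,86)"
```

```text
t: 35.9
tcp_pos: [0.6357, 0.0132, -0.0126]
tcp_rot: [0.036, 0.999, 0.0, 0.001]
force: [0.4, 0.5, 0.5]
gripper_width: 0.0851
t: 36.9
tcp_pos: [0.6353, 0.0132, -0.013]
tcp_rot: [0.036, 0.999, 0.0, 0.0]
force: [-2.5, 0.6, 6.3]
gripper_width: 0.0462
t: 37.9
tcp_pos: [0.6344, 0.0132, 0.1351]
tcp_rot: [0.036, 0.999, -0.0, -0.001]
force: [-0.4, -1.1, -0.5]
gripper_width: 0.0468
shift [ 0.0163 -0.2331 -0.0038] turn -0.002 q7 1.57 t 37.9
```

```bash
python3 -m crank '[[0.003,-0.04,0,0,0],[0.006,-0.085,0,0,0],[0.009,-0.13,0,0,0],[0.012,-0.175,0,0,0],[0.016,-0.21,0,0,0],[0.016,-0.233,0,0,0],[0.016,-0.233,0,0,0],[0.016,-0.233,0,0,0],[0.016,-0.233,0,0,0],[0.016,-0.233,0,0,0]]'
python3 - <<'E'
from wm import *
c=grab('w15'); s=arm.sense(); i=cv2.imread('pics/w15.png'); h=cv2.cvtColor(i,cv2.COLOR_BGR2HSV)
r=cv2.inRange(h,(0,120,60),(6,255,255))|cv2.inRange(h,(174,120,60),(180,255,255))
zl=s['tcp_pos'][2]+.0128+.044
n,l,st,ce=cv2.connectedComponentsWithStats(r)
for k in range(1,n):
    if st[k,4]>150:
        cn=max(cv2.findContours((l==k).astype(np.uint8),0,1)[0],key=len)[:,0]
        for z in(.059,zl): print('red',st[k],z.__round__(3),cv2.minEnclosingCircle((np.array([world(c,p,z,True) for p in cn])*1000).astype(np.float32)))
print(s['force']);go(.6014,-.2181,.0475,86)
E
```

```text
t: 38.9
tcp_pos: [0.6028, -0.2165, 0.1362]
tcp_rot: [0.035, 0.999, 0.0, -0.0]
force: [-0.6, 0.3, -0.8]
gripper_width: 0.0467
[ 0.6028 -0.2165  0.1362] 38.9 0.046653557626927064
red [283 163  71  60 549] 0.059 ((601.9728393554688, -217.98533630371094), 29.367029190063477)
red [283 163  71  60 549] 0.193 ((560.8037719726562, -214.30894470214844), 13.238661766052246)
red [ 266  240  110   96 8183] 0.059 ((695.5178833007812, -222.59385681152344), 55.52741622924805)
red [ 266  240  110   96 8183] 0.193 ((602.9735107421875, -216.38644409179688), 25.031635284423828)
[ 0.11077241  0.539764   -0.91922466]
shift [ 0.0013 -0.0016  0.0888] turn -0.0 q7 1.97 t 38.95
```

The ring is centred at (0.602,-0.218) and the tub in hand matches the TCP within 1 mm. Lower it.

```bash
python3 -m crank '[[0.001,-0.0016,0.02,0,0],[0.001,-0.0016,0.04,0,0],[0.001,-0.0016,0.055,0,0],[0.001,-0.0016,0.067,0,0],[0.001,-0.0016,0.076,0,0],[0.001,-0.0016,0.082,0,0],[0.001,-0.0016,0.086,0,0],[0.001,-0.0016,0.088,0,0],[0.001,-0.0016,0.088,0,0],[0.001,-0.0016,0.088,0,0]]'
python3 -m crank '[[0,0,0.0005,0,0],[0,0,0.001,0,0],[0,0,0.0015,0,0],[0,0,0.002,0,0],[0,0,0.002,0,0],[0,0,0.002,0,0],[0,0,0.002,0,0],[0,0,0.002,0,0],[0,0,0.002,0,0],[0,0,0.002,0,0]]'
```

```text
t: 39.95
tcp_pos: [0.6016, -0.2197, 0.049]
tcp_rot: [0.036, 0.999, -0.0, 0.0]
force: [0.6, -0.0, -1.2]
gripper_width: 0.0464
t: 40.95
tcp_pos: [0.6014, -0.2196, 0.0466]
tcp_rot: [0.036, 0.999, 0.0, -0.0]
force: [0.0, -0.4, -0.4]
gripper_width: 0.0466
```

```bash
python3 -m crank '[[0,0.001,0.0005,0,0],[0,0.001,0.001,0,0],[0,0.001,0.0013,0,0],[0,0.001,0.0013,0,0],[0,0.001,0.0013,0,0.065],[0,0.001,0.0013,0,0.065],[0,0.001,0.0013,0,0.065],[0,0.001,0.0013,0,0.065],[0,0.001,0.0013,0,0.065],[0,0.001,0.0013,0,0.065]]'
python3 -m crank '[[0,0,-0.02,0,0.065],[0,0,-0.06,0,0.065],[0,0,-0.1,0,0.065],[-0.04,0,-0.12,0,0.065],[-0.08,0,-0.12,0,0.065],[-0.1,0,-0.12,0,0.065],[-0.1,0,-0.12,0,0.065],[-0.1,0,-0.12,0,0.065],[-0.1,0,-0.12,0,0.065],[-0.1,0,-0.12,0,0.065]]'
python3 - <<'E'
from wm import *
c=grab('w16'); i=cv2.imread('pics/w16.png'); h=cv2.cvtColor(i,cv2.COLOR_BGR2HSV)
r=cv2.inRange(h,(0,120,60),(6,255,255))|cv2.inRange(h,(174,120,60),(180,255,255))
n,l,st,ce=cv2.connectedComponentsWithStats(r)
for k in range(1,n):
    if st[k,4]>100: print('red',st[k],'z.103',world(c,ce[k],.103,True).round(4))
a=cv2.resize(i[0:260,180:480],None,fx=2,fy=2,interpolation=cv2.INTER_CUBIC)
t=arm.snapshot('scene')[170:300,190:290,::-1]; t=cv2.resize(t,(200*2,260*2),interpolation=cv2.INTER_CUBIC)[:,100:300]
cv2.imwrite('pics/f.png',np.hstack([a,t]))
E
```

```text
t: 41.95
tcp_pos: [0.6014, -0.2186, 0.0452]
tcp_rot: [0.036, 0.999, 0.0, -0.0]
force: [0.2, -0.7, -0.0]
gripper_width: 0.0651
t: 42.95
tcp_pos: [0.7005, -0.226, 0.1658]
tcp_rot: [0.036, 0.999, 0.0, 0.0]
force: [0.4, 0.7, -0.4]
gripper_width: 0.0648
[ 0.7005 -0.226   0.1658] 42.95 0.06479859115464617
red [ 288   47   67   66 3477] z.103 [ 0.6058 -0.2183]
```

View pics/f.png

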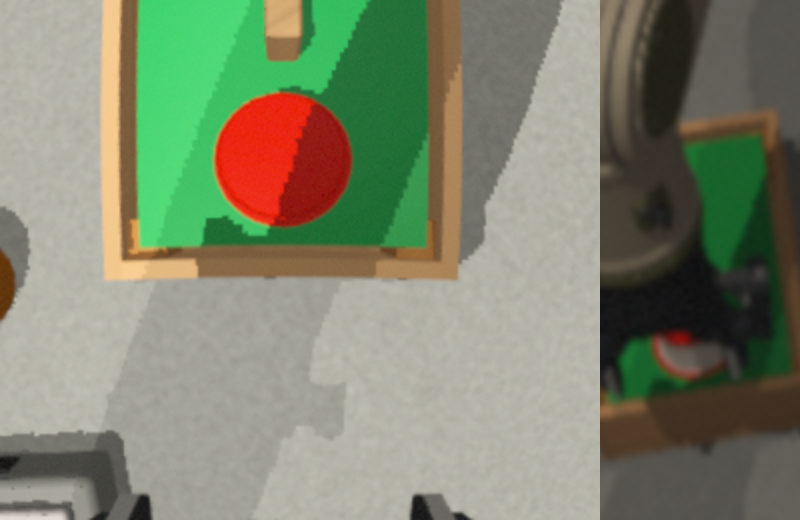

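```bash
python3 - <<'E'
from wm import *
c=arm.calibration('wrist'); print('cam',-c['R'].T@c['t'])
f=lambda x,y:(180+x/2,y/2)
e=world(c,f(284,247),.059,True); l=world(c,f(283,159.5),.103,True); print('plate end',e,'lid',l,'dist',np.hypot(*(e-l)),'want .038')
for n,p,z in(('left edge',f(138,200),.059),('right edge',f(428,200),.059),('rim end outer',f(284,278),.066),('grip end top',f(283,37),.101),('grip end base',f(283,60),.059)): print(n,world(c,p,z,True).round(4))
E
```

```text
cam [ 0.62485534 -0.22037769  0.33274592]
plate end [ 0.64137526 -0.21970326] lid [ 0.6062645  -0.21785248] dist 0.03515950576203289 want .038
left edge [ 0.6145 -0.2824]
right edge [ 0.6236 -0.1545]
rim end outer [ 0.6544 -0.2207]
grip end top [ 0.5587 -0.2144]
grip end base [ 0.5576 -0.2141]
```

All 16 views are used. In the last one the tub stands upright inside the rim with the lid a round disc at crop (283,160). The lid is laterally centred but seems about 3 mm too far from the grip bar. I'll check that by code from a second viewpoint.

```bash
python3 -m crank '[[0.03,0,0,0,0.085],[0.06,0,0,0,0.085],[0.06,0,0,0,0.085],[0.06,0,0,0,0.085],[0.06,0,0,0,0.085],[0.06,0,0,0,0.085],[0.06,0,0,0,0.085],[0.06,0,0,0,0.085],[0.06,0,0,0,0.085],[0.06,0,0,0,0.085]]'
python3 - <<'E'
from wm import *
c=grab('w17'); i=cv2.imread('pics/w17.png'); h=cv2.cvtColor(i,cv2.COLOR_BGR2HSV)
print('cam',-c['R'].T@c['t'])
r=cv2.inRange(h,(0,120,60),(6,255,255))|cv2.inRange(h,(174,120,60),(180,255,255))
n,l,st,ce=cv2.connectedComponentsWithStats(r)
for k in range(1,n):
    if st[k,4]>100:
        cn=max(cv2.findContours((l==k).astype(np.uint8),0,1)[0],key=len)[:,0]
        w=np.array([world(c,p,.103,True) for p in cn])*1000
        print('red',st[k],cv2.minEnclosingCircle(w.astype(np.float32)),'x',w[:,0].min(),w[:,0].max(),'y',w[:,1].min(),w[:,1].max())
# column scan through lid centre: hsv along rows
k=1+np.argmax(st[1:,4]); u=int(ce[k][0]); print(u)
prev=None
for v in range(0,250):
    p=h[v,u-2:u+3].mean(0).astype(int); 
    if v%2==0: print(v,p,end='; ')
E
```

```text
t: 44.05
tcp_pos: [0.6414, -0.2216, 0.1652]
tcp_rot: [0.036, 0.999, -0.0, -0.0]
force: [-0.0, -0.4, -0.0]
gripper_width: 0.0845
[ 0.6414 -0.2216  0.1652] 44.05 0.08448181649800447
cam [ 0.56551728 -0.21606187  0.33221893]
red [ 288  114   67   72 3304] ((598.925537109375, -218.24610900878906), 27.293489456176758) x 571.7606123255043 626.0569231894608 y -242.2185143286187 -192.92162214634735
320
0 [ 69 178 192]; 2 [ 69 176 192]; 4 [ 69 178 192]; 6 [ 69 176 191]; 8 [ 69 175 192]; 10 [ 69 177 192]; 12 [ 69 177 192]; 14 [ 69 179 191]; 16 [ 69 176 192]; 18 [ 69 176 193]; 20 [ 69 180 193]; 22 [ 69 181 193]; 24 [ 69 174 193]; 26 [ 69 174 192]; 28 [ 69 174 193]; 30 [ 69 176 194]; 32 [ 69 176 194]; 34 [ 69 177 193]; 36 [ 69 176 193]; 38 [ 69 175 192]; 40 [ 69 174 193]; 42 [ 64 141 160]; 44 [ 17 117 195]; 46 [ 17 114 222]; 48 [ 17 112 223]; 50 [ 17 113 220]; 52 [ 17 112 219]; 54 [ 17 112 219]; 56 [ 16 111 219]; 58 [ 16 114 220]; 60 [ 17 114 222]; 62 [ 17 113 224]; 64 [ 17 113 223]; 66 [ 17 113 221]; 68 [ 17 114 220]; 70 [ 17 114 219]; 72 [ 17 114 219]; 74 [ 17 114 217]; 76 [ 17 115 215]; 78 [ 
[... 917 characters left out ...]
6 [  2 227 241]; 178 [  2 227 240]; 180 [  2 226 240]; 182 [  2 224 241]; 184 [  2 226 240]; 186 [ 12 178 199]; 188 [ 39 109 134]; 190 [ 15 127 127]; 192 [ 15 128 124]; 194 [ 15 128 128]; 196 [ 17 114 219]; 198 [ 17 111 227]; 200 [ 17 110 227]; 202 [ 17 111 227]; 204 [ 15  79 204]; 206 [ 27  18 162]; 208 [ 28  17 164]; 210 [ 28  17 164]; 212 [ 25  18 163]; 214 [ 27  16 163]; 216 [ 28  16 164]; 218 [ 26  18 160]; 220 [ 26  17 165]; 222 [ 27  17 168]; 224 [ 25  17 172]; 226 [ 27  17 174]; 228 [ 29  16 176]; 230 [ 26  16 179]; 232 [ 26  17 182]; 234 [ 28  16 185]; 236 [ 28  17 184]; 238 [ 27  16 184]; 240 [ 27  17 185]; 242 [ 26  17 181]; 244 [ 28  18 180]; 246 [ 27  18 179]; 248 [ 26  16 182];
```

```bash
python3 - <<'E'
from wm import *
c=arm.calibration('wrist')
g=lambda v,z:world(c,(320,v),z,True)[0]
print('ring centre from arc',g(113,.059)+.030,' from grip end base',g(96,.059)+.044,'from grip top end',g(91,.101)+.044)
print('lid centre from far edge',g(186,.103)-.024,'lid near top edge',g(132,.103)+.024, 'lid-near bottom',[g(125,z)+.024 for z in(.09,.095)])
E
```

```text
ring centre from arc 0.6024505984618859  from grip end base 0.6014867145275762 from grip top end 0.598988286934856
lid centre from far edge 0.6026215642181056 lid near top edge 0.6094067406139813 lid-near bottom [np.float64(0.6050433035513445), np.float64(0.6047223385616695)]
```

The second viewpoint gives the ring centre at x≈0.602 and the lid centre at 0.603-0.605, so about 1-3 mm off with 7 mm of margin inside the ring. The arm is clear of everything, so I'll hand in.

```bash
python3 -c "
from cell import arm
s=arm.sense();print(s['t'],s['tcp_pos'],s['force']);print(arm.job_done())"
```

```text
44.1 [ 0.64133316 -0.22156571  0.16522367] [-0.20256709 -0.03880801 -0.07286508]
the job is handed in; nothing more can be done
None
```

I packed the box in the order asked and handed the job in at 44.1 s of the 134 s allowed; it reported no verdict. The yellow bar, dark cake and brown block went onto their own pads. Then the green divider went onto the posts and the red-lidded tub into the ring. The pink and turquoise look-alikes were not touched.

**Last checks:**
- **Bar:** seen flat and square on its rectangle, within about 1 mm.
- **Cake and block:** I did not view these after releasing them. The arm read within about 1–2 mm of each pad centre at release.
- **Divider:** seen level inside the rim and turned with the box, with a light 5 N contact when it was set down.
- **Tub:** upright and centred sideways. Along the box the views disagreed, putting it 1–4 mm beyond the ring's centre. There is about 7 mm between tub and ring, so I left it.

**What went wrong:**
- **Finger length:** the first two grasps of the bar closed on air. In the pictures the fingertips sat about 29 mm behind the reported tool point, not 14 mm ahead as described. I allowed for this from then on.
- **Divider grasp:** the jaws slid the divider about 10 mm on the table as they closed, because I had read the arm's position before it settled. I re-measured the divider in the hand before placing it.

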